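# Find the filled light-proof tube by its weight and show it to the bar-code reader

### The arm

A 7-joint arm with a two-finger parallel gripper is mounted at the origin on a cart in front of the work surface, level with it; the furniture and walls round the work are solid. World frame = base frame: x ahead of the robot, y to its left, z up, the work surface at z = 0. Lengths are in m, angles in rad, forces in N, time in s.
With the tool pointing down it reaches from about 0.4 to 0.925 m from the base axis. Payload 5.6 kg.
Tool frame: the origin (TCP) lies on the mounting face of the last link; the fingertips stand 173 mm ahead of it and the grasp point (between the pads) lies 155 mm ahead of it; z points along the fingers, y is the direction in which the jaws open and shut (so a half turn about z gives the same grasp; the last joint's range is limited). The gripper opens to 85 mm and grips with 20 to 120 N. Pads are 22 mm wide; open, the fingers measure 114 mm over their backs; the gripper's body (76 mm by 85 mm) begins 54 mm behind the grasp point. The pads swing forward as they close: fully open they stand 13 mm farther back than shut.
Start: joints at [1.232, 0.468, -0.012, 1.603, 0.006, 1.071, -0.056], TCP at [0.189, -0.622, 0.405] pointing down, gripper open.
Joint ranges: [-2.53, 2.53], [-0.31, 2.02], [-1.57, 1.55], [0.28, 2.44], [-1.29, 4.43], [0.15, 1.84], [-2.92, 2.92]. Speed limits (rad/s): [2.57, 2.57, 3.14, 3.14, 3.14, 3.14, 3.14].

### API

Orientations are given as a rotation vector (axis times angle).
In Python, from workcell import r, imaging, job_done gives the robot as it stands.
- The arm moves only by the shell command python3 -m handwheel 'ROWS' [OPENING] [FORCE]. ROWS is JSON, a list of rows, each an object with "xyz": the shift along the tool's x, y, z in m, a list of three; "angular": the turn, a rotation vector about the tool's x, y, z in rad, a list of three. In form: [{"xyz": [dx, dy, dz], "angular": [rx, ry, rz]}, ...]. A call has 1 to 5 rows; each row shifts and turns the pose as measured when the row begins, along the tool's axes as they then stand; what a row does not reach is not made up. A row lasts 1/12 s, in which the tool goes at most 41.7 mm and 7.16 degrees, less where a joint would pass 70% of its speed; a pose out of reach is approached as far as the arm can. A call with a gripper value outside its range is refused whole. OPENING is the closure in counts, from 0 (fully open) to 255 (shut), set as the call begins (- or left out, the last holds). The fingers move at their own pace and stop on an object; FORCE is the grip in N (left out, the last holds). Time passes only in rows, so rows that do not move let the fingers close. It gives the time, the measured TCP pose, the force and the opening at its end, in the units of the state.
- r.sense(): the state, without advancing time (a new reading comes with each control period).
- imaging.get_image(name): name is "scene" or "top" or "wrist"; returns the picture (384x512x3 uint8, red, green, blue); there is no depth.
- imaging.camera_params(name): a dict with "fovy" (degrees; the focal length in pixels is half the picture's height over the tangent of half this angle, whatever the lens; pixels are square), "cx", "cy" (the principal point, pixels), "R" (3x3) and "t" (3): a world point X has camera coordinates R X + t; the wrist camera has in their place "T_tool_cam" (4x4, takes a point from camera to tool coordinates, whose origin is the TCP and whose axes are the flange's). Camera axes: x right, y down, z forward; pixel columns grow to the right and rows downward; lengths in m; the calibration is good to about 2 mm. A picture is of the moment at which its call begins: read the wrist's pose just before it. camera_params takes no time and is no camera call.
- job_done(): hands the job in, once; it reports no verdict.
The state is a dict: "t": time; "joint_pos": joint angles; "joint_velocities": joint speeds; "effort": joint torques, N m; "ee_pos": TCP position; "tcp_rot": TCP orientation; "contact_force": force on the tool from outside, world axes, zero at the start; "torque": the same for the moment, N m; "finger_gap": finger opening in m.
Only numpy, scipy, OpenCV 4.12 (cv2) and the standard library are available. Lean on these libraries where they do the work, as an engineer would, in place of code of your own. Each camera call takes 0.05 s, during which the arm holds its last target. There are 200 camera calls.

### The job

Two identical light-proof brown tubes stand in the white carrier; one is filled, the other is empty, and only their weight tells which. Lift one after the other to feel which is heavier, stand the empty (lighter) one upright and fully down in either hole of the blue block and let it go, and finish while still holding the filled (heavier) one still and upright in the air in front of the bar-code reader, its label level with the window, squarely facing it and about 8 cm away. Do not tip a tube over, and do not knock the flasks, the beaker, the dropper bottle or the cooler box.

Things in the scene. Friction and masses are not known exactly. Their poses are not given: they have to be found in the camera images.
- tube_a: one of two identical tubes: opaque brown, 117 mm tall, 29 mm across, lowest 15 mm tapering to 11 mm; blue ribbed cap 34 mm across, 95 to 117 mm up; white bar-code label on the +x side, 54 to 90 mm up (clear of the hole), a yellow seal strip runs from it over the cap to its middle. Origin: middle of the tip's underside, z up. Filled 0.24 to 0.34 kg, empty under 0.08 kg; which is which is not told
- tube_b: the other tube, of the same shape, look and axes as tube_a
- carrier_hole0 (a point): middle of the floor of one hole of the white carrier, where a tip rests, 6 mm above the worktop. The carrier is a fixed block 64 x 140 x 56 mm with two upright blind holes 32 mm across, 50 mm deep, 70 mm apart along its y; each holds a tube at the start, standing out 67 mm
- carrier_hole1 (a point): the same for the other hole of the white carrier
- blue_block_hole0 (a point): middle of the floor of one hole of the blue block, 6 mm above the worktop; fixed, same sizes as the carrier: 56 mm high, holes 32 mm across, 50 mm deep, 70 mm apart, mouths chamfered; both empty at the start. A tube fully down has its origin here
- blue_block_hole1 (a point): the same for the other hole of the blue block
- reader_window (a point): centre of the dark red window (48 x 26 mm) of the bar-code reader, 160 mm above the worktop; its -x axis points straight out of the window to the person presenting, z up. The light-grey head is 74 mm wide and reaches 190 mm above the worktop; the foot, 14 mm high, reaches 11 mm farther forward than the window
- flask_g: conical glass flask with a white cover, 92 mm across, 179 mm tall, loose, stands at the back beyond the blue block; origin under its middle. Leave it alone
- flask_5: the same kind of flask, loose, stands on the right beyond the carrier. Leave it alone
- beaker: plastic beaker, 96 mm across, 100 mm tall, loose, stands at the back beyond the gap between carrier and blue block. Leave it alone
- dropper: white dropper bottle, 38 mm across, 90 mm tall, loose, stands at the back beyond the carrier. Leave it alone
- cool_box: small blue cooler box with a clear lid, 74 x 107 x 38 mm, loose, lies at the front left. Leave it alone
- reader: the fixed bar-code reader itself: light-grey head on a pillar and a dark foot 105 x 85 mm; origin under it at the worktop, window on its -x side
- blue_block: the fixed blue two-hole block; origin under its middle, holes along its y
There are look-alikes about, which are no part of the job. Of the things that look like the blue_block, the larger one is meant. Leave any green look-alike of the tube_a alone.

How it is judged:
By the outcome, as a careful person would: the job done as asked, in the order asked, and still so for the second after the job is handed in, while the arm keeps its last pose, push and grip.
It also fails if it takes over 72 s, if anything falls off the work surface, if the arm or the gripper's body presses on something with over 40 N, if the wrist force passes 120 N, or if a joint passes its speed limit or range.

## Working session

There is one attempt and no reset: what is moved stays moved. The work goes in short steps, Python scripts to look and compute and a shell command to move; the robot and the scene stay as the last step left them, time stands still between calls to the robot, and variables do not carry over. Pictures are saved under pics/ and viewed, about 8 in all and at most 12, crops included, and the job is handed in when it is done.

```bash
mkdir -p pics; ls
cat > s.py <<'E'
from workcell import r, imaging, job_done
import numpy as np, cv2
for n in ("scene","top"):
    cv2.imwrite(f"pics/{n}0.png", cv2.resize(imaging.get_image(n)[:,:,::-1],(800,600),interpolation=cv2.INTER_CUBIC))
    p=imaging.camera_params(n); print(n,p["fovy"],p["cx"],p["cy"],np.round(p["R"],4).tolist(),np.round(p["t"],4).tolist(), [k for k in p])
s=r.sense(); print({k:np.round(v,3).tolist() for k,v in s.items()})
p=imaging.camera_params("wrist");print(p)
E
python3 s.py
```

```text
pics
scene 42.36513804813264 257.42303884365117 192.16949207046812 [[-0.7215, -0.6923, 0.0142], [-0.2973, 0.2911, -0.9093], [0.6253, -0.6603, -0.4159]] [0.3511, 0.2816, 1.0523] ['fovy', 'cx', 'cy', 'R', 't']
top 43.821197151022155 255.315385340434 185.58902268921378 [[0.0153, -0.9999, 0.0023], [-0.9989, -0.0154, -0.0448], [0.0449, -0.0016, -0.999]] [-0.0341, 0.5222, 1.408] ['fovy', 'cx', 'cy', 'R', 't']
{'t': 0.1, 'joint_pos': [1.232, 0.468, -0.012, 1.604, 0.006, 1.071, -0.056], 'joint_velocities': [-0.002, -0.003, 0.0, -0.002, -0.001, 0.002, -0.0], 'effort': [0.001, -53.352, 0.021, -25.196, 0.011, 0.004, -0.0], 'ee_pos': [0.189, -0.622, 0.404], 'tcp_rot': [-3.106, -0.462, 0.001], 'contact_force': [-0.537, -0.426, -0.341], 'torque': [0.008, 0.036, -0.04], 'finger_gap': 0.086}
{'fovy': 65.90064588465472, 'cx': 256.9614647741212, 'cy': 192.30119824763895, 'T_tool_cam': array([[-3.52925502e-05, -9.61913668e-01, -2.73353423e-01,
         7.02646694e-02],
       [ 9.99999577e-01, -2.85293589e-04,  8.74820825e-04,
        -3.11006549e-04],
       [-9.19488088e-04, -2.73353277e-01,  9.61913271e-01,
         3.10805256e-02],
       [ 0.00000000e+00,  0.00000000e+00,  0.00000000e+00,
         1.00000000e+00]])}
```

View pics/scene0.png

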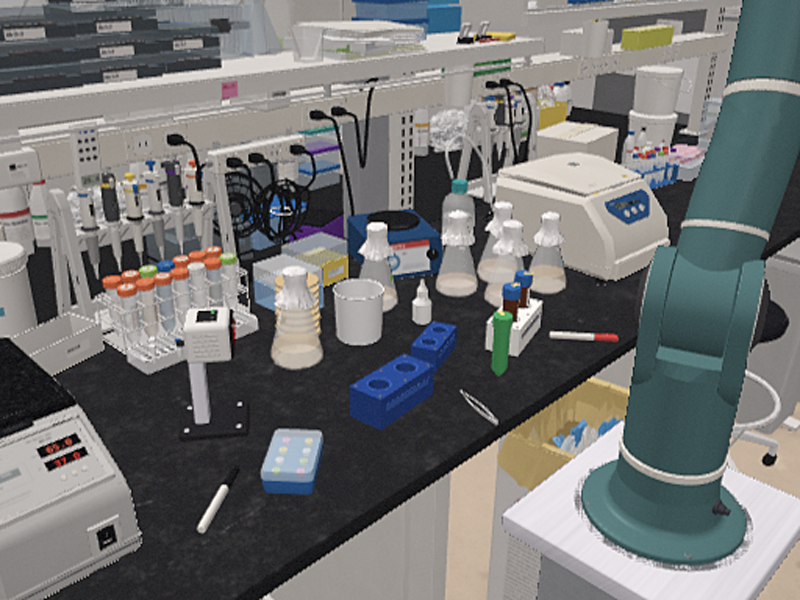

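View pics/top0.png

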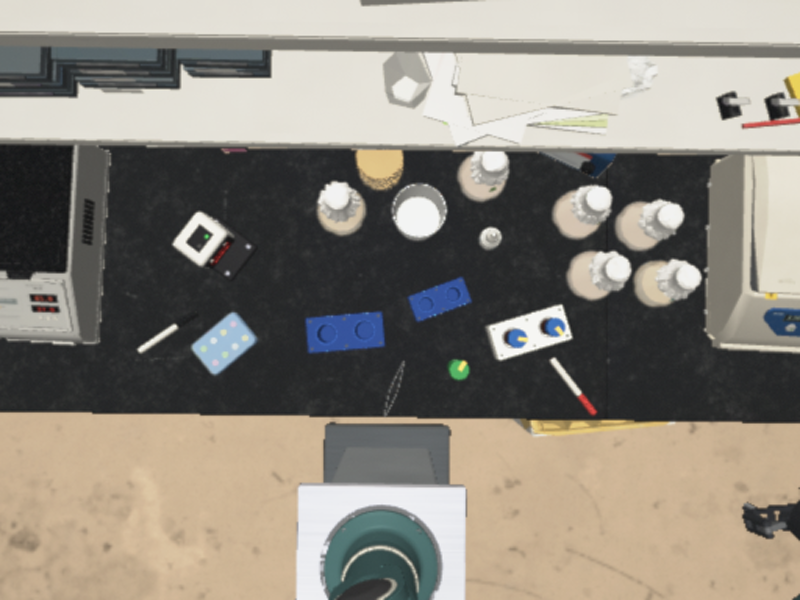

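The scene view shows the arm at right, and the green look-alike by the carrier. In the top view the tube caps are at (517,338) and (553,326), the large blue block's holes at (327,333) and (364,330), the reader head at (200,238), and its foot extends towards lower right. I'll zoom in on these.

```bash
cat > h.py <<'E'
from workcell import r, imaging
import numpy as np, cv2
from scipy.spatial.transform import Rotation as Ro
def ray(n,u,v,z,s=None):
    p=imaging.camera_params(n); f=192/np.tan(np.radians(p["fovy"]/2))
    d=np.array([(u-p["cx"])/f,(v-p["cy"])/f,1])
    if n=="wrist":
        T=np.eye(4);T[:3,:3]=Ro.from_rotvec(s["tcp_rot"]).as_matrix();T[:3,3]=s["ee_pos"];T=T@p["T_tool_cam"]
        o=T[:3,3];d=T[:3,:3]@d
    else: o=-p["R"].T@p["t"];d=p["R"].T@d
    return o+d*(z-o[2])/d[2]
E
python3 - <<'E'
from h import *
im=imaging.get_image("top")[:,:,::-1]
def c(x0,y0,w,h,k): return cv2.resize(im[y0:y0+h,x0:x0+w],None,fx=k,fy=k,interpolation=cv2.INTER_CUBIC)
a=c(300,190,80,50,10-2.5+.5) if 0 else c(300,190,80,50,7); b=c(105,125,70,55,5); d=c(190,190,64,45,5)
H=np.zeros((600,800,3),np.uint8); H[:350,:560]=a; 
H[350-25+0:600,:350]=b; H[350:575,400:720]=d
cv2.imwrite("pics/crop1.png",H)
E
```

```text
(no output)
```

View pics/crop1.png

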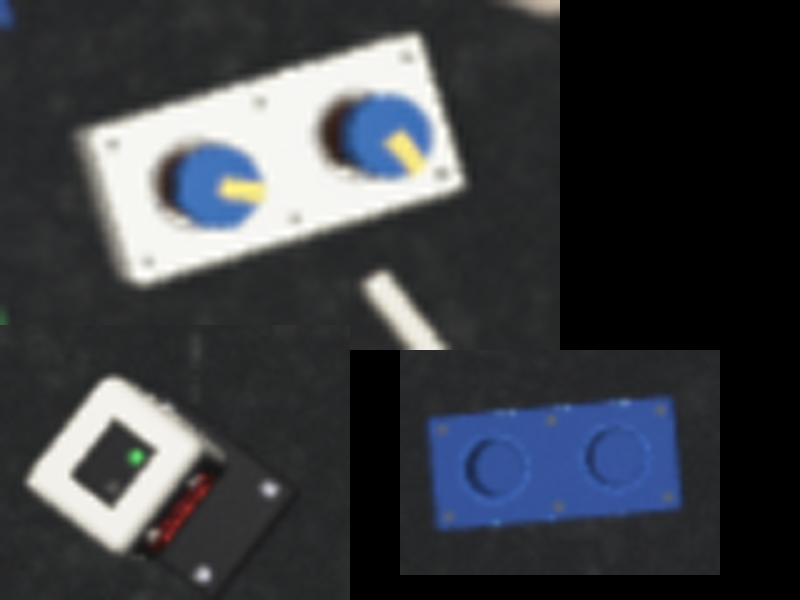

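The crop shows caps at about (331.4,216.7) and (355.7,209.4) in full-image pixels, with the label strips pointing right and down-right. The window strip is near (141.6,162) and the blue holes near (209.4,213.4) and (233.6,211.4).

Run:
```python
from h import *
A=lambda x,y:(x/7+300,y/7+190)
B=lambda x,y:(x/5+105,(y-325)/5+125)
D=lambda x,y:((x-400)/5+190,(y-350)/5+190)
P=lambda p,z:ray("top",p[0]-.5+.07,p[1]-.5+.07,z)[:2].round(4)
yaw=lambda a,b:round(float(np.degrees(np.arctan2(*(b-a)[::-1]))),1)
L,R=P(A(218,187),.123),P(A(389,136),.123); print("tubes",L,R,np.linalg.norm(L-R),yaw(L,R))
print("label yaw",yaw(P(A(222,187),.123),P(A(264,191),.123)),yaw(P(A(393,137),.123),P(A(422,170),.123)))
c=[P(A(*q),.056) for q in((80,131),(420,33),(467,186),(138,287))];print("carrier c",np.mean(c,0),yaw(c[0],c[1]),yaw(c[3],c[2]))
c=[P(D(*q),.056) for q in((429,418),(670,398),(681,508),(438,530))];print("blue c",np.mean(c,0),yaw(c[0],c[1]),yaw(c[3],c[2]),np.linalg.norm(c[0]-c[1]))
print("holes",P(D(497,467),.056),P(D(618,457),.056))
c=[P(B(*q),.19) for q in((115,376),(212,448),(123,553),(27,482))];print("head",np.round(c,3).tolist(),yaw(c[0],c[1]),yaw(c[3],c[2]),yaw(c[2],c[1])-180+90)
print("win",P(B(183,510),.16),[P(B(*q),.16).tolist() for q in((212,478),(153,542))])
f=[P(B(*q),.014) for q in((297,490),(220,598))];print("foot",f,yaw(*f))
print("others",[P((x/1.5625,y/1.5625),.05) for x,y in((598,275),(490,238),(418,212),(340,212),(224,343),(459,370))])
```

```text
tubes [ 0.4368 -0.2333] [ 0.4578 -0.2999] 0.06983237071731131 -72.5
label yaw -94.5 -138.1
carrier c [ 0.4475   -0.267875] -73.1 -72.2
blue c [0.4424  0.07295] -84.4 -83.9 0.13906660274846724
holes [0.4399 0.106 ] [0.4467 0.0366]
head [[0.642, 0.31], [0.605, 0.258], [0.55, 0.303], [0.586, 0.354]] -125.6 -125.4 -128.9
win [0.5754 0.2797] [[0.5928, 0.2647], [0.5581, 0.2952]]
foot [array([0.6018, 0.2471]), array([0.5367, 0.2912])] 145.9
others [array([ 0.5557, -0.3935]), array([ 0.6215, -0.1925]), array([ 0.668, -0.058]), array([0.6657, 0.0872]), array([0.4192, 0.2966]), array([ 0.3762, -0.1377])]
```

```bash
M="python3 -m handwheel"
python3 -m handwheel '[{"xyz":[0.0292,-0.025,0],"angular":[0,0,0]},{"xyz":[0.0292,-0.025,0],"angular":[0,0,0]},{"xyz":[0.0292,-0.025,0],"angular":[0,0,0]},{"xyz":[0.0292,-0.025,0],"angular":[0,0,0]},{"xyz":[0.0292,-0.025,0],"angular":[0,0,0]}]' 90 50
python3 -m handwheel '[{"xyz":[0.0292,-0.025,0],"angular":[0,0,0]},{"xyz":[0.0292,-0.025,0],"angular":[0,0,0]},{"xyz":[0.0292,-0.025,0],"angular":[0,0,0]},{"xyz":[0.0292,-0.025,0],"angular":[0,0,0]},{"xyz":[0.0292,-0.025,0],"angular":[0,0,0]}]'
python3 -m handwheel '[{"xyz":[0,0,0],"angular":[0,0,-0.12]},{"xyz":[0,0,0],"angular":[0,0,-0.12]},{"xyz":[0,0,0],"angular":[0,0,-0.12]},{"xyz":[0,0,0],"angular":[0,0,-0.12]},{"xyz":[0,0,0],"angular":[0,0,-0.12]}]'
python3 -m handwheel '[{"xyz":[0,0,0],"angular":[0,0,-0.12]},{"xyz":[0,0,0],"angular":[0,0,-0.12]},{"xyz":[0,0,0],"angular":[0,0,-0.12]},{"xyz":[0,0,0],"angular":[0,0,-0.12]},{"xyz":[0,0,0],"angular":[0,0,-0.12]}]'
cat >> h.py <<'E'
def to(x,y,z,jaw,yz=None):
    "print needed shift in the tool's axes now, the turn about tool z (jaw yaw mod 180) and the leveling turn"
    s=r.sense();R=Ro.from_rotvec(s["tcp_rot"]).as_matrix();p=np.array(s["ee_pos"])
    j=np.degrees(np.arctan2(R[1,1],R[0,1])); d=(jaw-j+90)%180-90 if yz is None else jaw-j
    tilt=np.cross(R[:,2],[0,0,-1])
    print("t%.2f"%s["t"],"pos",p.round(4),"jaw%.1f"%j,"shift",(R.T@(np.array([x,y,z])-p)).round(4),"turn z %.3f"%-np.radians(d),"level",(R.T@tilt).round(3),"F",np.round(s["contact_force"],2),"gap",round(float(s["finger_gap"]),4),"q",np.round(s["joint_pos"],2)[[0,4,6]])
E
python3 -c "from h import *;to(.4368,-.2333,.267,-4.5)"
```

```text
t: 0.57
ee_pos: [0.2884, -0.4612, 0.4004]
tcp_rot: [-3.111, -0.434, 0.01]
contact_force: [0.7, -0.8, 0.2]
finger_gap: 0.0552
t: 0.98
ee_pos: [0.3973, -0.2922, 0.3992]
tcp_rot: [-3.111, -0.431, 0.011]
contact_force: [1.1, 0.0, -0.7]
finger_gap: 0.0552
t: 1.4
ee_pos: [0.4038, -0.2797, 0.3991]
tcp_rot: [-2.822, -1.368, 0.006]
contact_force: [0.1, 0.6, -0.4]
finger_gap: 0.0552
t: 1.82
ee_pos: [0.4035, -0.279, 0.3982]
tcp_rot: [-2.264, -2.166, 0.004]
contact_force: [-0.4, 0.0, 0.5]
finger_gap: 0.0556
t1.82 pos [ 0.4035 -0.279   0.3982] jaw-2.5 shift [0.0466 0.0323 0.1311] turn z 0.034 level [-0.008 -0.004  0.   ] F [-0.36  0.03  0.5 ] gap 0.0556 q [0.87 0.11 0.39]
```

```bash
python3 -m handwheel '[{"xyz":[0.023,0.016,0],"angular":[-0.008,-0.004,0.034]},{"xyz":[0.023,0.016,0],"angular":[0,0,0]},{"xyz":[0,0,0],"angular":[0,0,0]},{"xyz":[0,0,0],"angular":[0,0,0]}]'
python3 -c "
from h import *;to(.4368,-.2333,.267,-4.5)
cv2.imwrite('pics/w1.png',imaging.get_image('wrist')[:,:,::-1])"
```

```text
t: 2.15
ee_pos: [0.4379, -0.2351, 0.3974]
tcp_rot: [-2.303, -2.136, 0.001]
contact_force: [-0.9, 0.1, -0.1]
finger_gap: 0.0555
t2.15 pos [ 0.4379 -0.2351  0.3974] jaw-4.3 shift [ 0.0017 -0.0011  0.1304] turn z 0.003 level [-0.001  0.     0.   ] F [-0.86  0.08 -0.06] gap 0.0555 q [0.78 0.12 0.24]
```

View pics/w1.png

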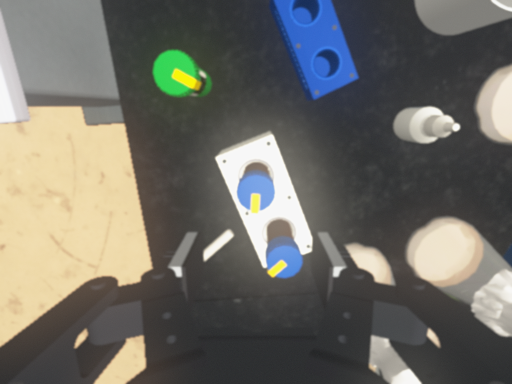

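The wrist view shows the caps at (257,188) and (284,257); the fingers straddle the row. I'll check the position by ray.

```bash
python3 -c "
from h import *
s=r.sense()
print(ray('wrist',256.5,188,.123,s),ray('wrist',284.5,257,.123,s))"
```

```text
[ 0.43862129 -0.23039768  0.123     ] [ 0.45914666 -0.29717546  0.123     ]
```

```bash
python3 -m handwheel '[{"xyz":[0.003,0,0.033],"angular":[0,0,0]},{"xyz":[0,0,0.033],"angular":[0,0,0]},{"xyz":[0,0,0.033],"angular":[0,0,0]},{"xyz":[0,0,0.02],"angular":[0,0,0]},{"xyz":[0,0,0],"angular":[0,0,0]}]'
python3 -c "
from h import *;to(.4375,-.232,.267,-4.5)"
```

```text
t: 2.62
ee_pos: [0.4374, -0.2362, 0.2768]
tcp_rot: [2.303, 2.125, -0.001]
contact_force: [-0.4, -0.4, -0.7]
finger_gap: 0.0555
t2.62 pos [ 0.4374 -0.2362  0.2768] jaw-4.6 shift [ 0.0042 -0.0003  0.0097] turn z -0.002 level [0.005 0.006 0.   ] F [-0.37 -0.45 -0.66] gap 0.0555 q [0.72 0.24 0.13]
```

```bash
python3 -m handwheel '[{"xyz":[0.004,0,0.0095],"angular":[0.005,0.006,0]},{"xyz":[0,0,0],"angular":[0,0,0]}]'
python3 -m handwheel '[{"xyz":[0,0,0],"angular":[0,0,0]},{"xyz":[0,0,0],"angular":[0,0,0]},{"xyz":[0,0,0],"angular":[0,0,0]},{"xyz":[0,0,0],"angular":[0,0,0]},{"xyz":[0,0,0],"angular":[0,0,0]}]' 255 50
python3 -c "
from h import *;to(.4375,-.232,.267,-4.5)"
python3 -m handwheel '[{"xyz":[0,0,-0.02],"angular":[0,0,0]},{"xyz":[0,0,-0.02],"angular":[0,0,0]},{"xyz":[0,0,0],"angular":[0,0,0]},{"xyz":[0,0,0],"angular":[0,0,0]},{"xyz":[0,0,0],"angular":[0,0,0]}]'
python3 -m handwheel '[{"xyz":[0,0,0],"angular":[0,0,0]},{"xyz":[0,0,0],"angular":[0,0,0]}]'
python3 -m handwheel '[{"xyz":[0,0,0],"angular":[0,0,0]},{"xyz":[0,0,0],"angular":[0,0,0]}]'
python3 -c "
from h import *;to(.4375,-.232,.267,-4.5)"
```

```text
t: 2.78
ee_pos: [0.437, -0.2331, 0.2666]
tcp_rot: [-2.31, -2.126, 0.001]
contact_force: [-0.7, 0.3, -0.1]
finger_gap: 0.0554
t: 3.2
ee_pos: [0.4377, -0.2342, 0.2702]
tcp_rot: [2.31, 2.124, 0.001]
contact_force: [-0.8, 0.2, -3.2]
finger_gap: 0.0315
t3.20 pos [ 0.4377 -0.2342  0.2702] jaw-4.8 shift [ 0.0022 -0.0004  0.0032] turn z -0.005 level [0.003 0.002 0.   ] F [-0.81  0.2  -3.19] gap 0.0315 q [0.72 0.24 0.12]
t: 3.62
ee_pos: [0.4368, -0.2339, 0.3109]
tcp_rot: [2.31, 2.124, 0.0]
contact_force: [0.8, 0.6, -3.2]
finger_gap: 0.0311
t: 3.78
ee_pos: [0.4362, -0.2338, 0.3094]
tcp_rot: [2.312, 2.126, -0.001]
contact_force: [-0.0, 0.1, -2.1]
finger_gap: 0.0307
t: 3.95
ee_pos: [0.4358, -0.2336, 0.3079]
tcp_rot: [-2.311, -2.125, 0.002]
contact_force: [-0.3, 1.0, -2.9]
finger_gap: 0.0311
t3.95 pos [ 0.4358 -0.2336  0.3079] jaw-4.8 shift [0.0017 0.0017 0.0409] turn z -0.005 level [-0.002 -0.     0.   ] F [-0.27  0.96 -2.91] gap 0.0311 q [0.74 0.2  0.16]
```

```bash
python3 -m handwheel '[{"xyz":[0,0.002,0.02],"angular":[0,0,0]},{"xyz":[0,0,0.015],"angular":[0,0,0]},{"xyz":[0,0,0],"angular":[0,0,0]}]'
python3 -c "
from h import *;to(.4377,-.2342,.2702,-4.8)"
```

```text
t: 4.2
ee_pos: [0.4374, -0.2338, 0.2715]
tcp_rot: [-2.311, -2.124, 0.004]
contact_force: [-1.0, 0.5, -3.1]
finger_gap: 0.0308
t4.20 pos [ 0.4374 -0.2338  0.2715] jaw-4.8 shift [-0.0004  0.0004  0.0013] turn z -0.000 level [-0.004 -0.     0.   ] F [-0.95  0.54 -3.13] gap 0.0308 q [0.72 0.24 0.13]
```

```bash
python3 -m handwheel '[{"xyz":[0,0,0.004],"angular":[0,0,0]},{"xyz":[0,0,0],"angular":[0,0,0]}]'
python3 -m handwheel '[{"xyz":[0,0,0],"angular":[0,0,0]},{"xyz":[0,0,0],"angular":[0,0,0]},{"xyz":[0,0,0],"angular":[0,0,0]},{"xyz":[0,0,0],"angular":[0,0,0]}]' 90
python3 -m handwheel '[{"xyz":[0,0,-0.03],"angular":[0,0,0]},{"xyz":[0,0,-0.03],"angular":[0,0,0]},{"xyz":[0,0,0],"angular":[0,0,0]}]'
python3 -c "
from h import *;to(.4588,-.2998,.267,-15)
cv2.imwrite('pics/w2.png',imaging.get_image('wrist')[:,:,::-1])"
```

```text
t: 4.37
ee_pos: [0.4385, -0.2341, 0.2686]
tcp_rot: [-2.312, -2.126, 0.003]
contact_force: [0.5, -0.1, -3.1]
finger_gap: 0.0309
t: 4.7
ee_pos: [0.4401, -0.2346, 0.2711]
tcp_rot: [2.309, 2.124, 0.0]
contact_force: [0.8, -0.8, -0.3]
finger_gap: 0.0554
t: 4.95
ee_pos: [0.4398, -0.2341, 0.3322]
tcp_rot: [2.311, 2.127, -0.001]
contact_force: [1.5, -0.2, 0.3]
finger_gap: 0.0553
t4.95 pos [ 0.4398 -0.2341  0.3322] jaw-4.8 shift [-0.0638  0.0244  0.0653] turn z 0.179 level [0.    0.001 0.   ] F [ 1.53 -0.18  0.33] gap 0.0553 q [0.76 0.18 0.17]
```

View pics/w2.png

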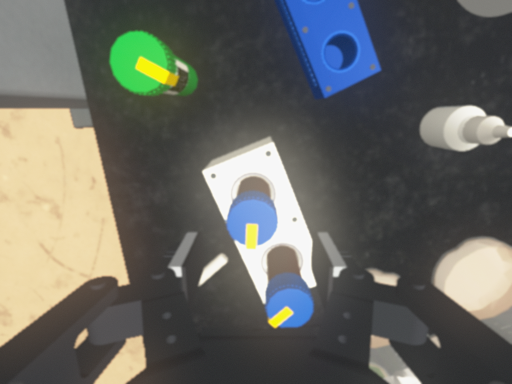

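The wrist view shows both tubes standing in the carrier, L at (252,217) and R at (290,302). L is heavy, about 0.28 kg. Next I'll lift R.

```bash
python3 -m handwheel '[{"xyz":[-0.032,0.012,0],"angular":[0,0,0]},{"xyz":[-0.032,0.012,0],"angular":[0,0,0]},{"xyz":[0,0,0],"angular":[0,0,0]},{"xyz":[0,0,0.03],"angular":[0,0,0]},{"xyz":[0,0,0],"angular":[0,0,0]}]'
python3 -c "
from h import *;to(.4588,-.2998,.267,-5)"
```

```text
t: 5.42
ee_pos: [0.4574, -0.3022, 0.2984]
tcp_rot: [2.311, 2.128, -0.004]
contact_force: [-1.3, 1.2, -1.4]
finger_gap: 0.0553
t5.42 pos [ 0.4574 -0.3022  0.2984] jaw-4.7 shift [0.0025 0.0013 0.0314] turn z 0.004 level [-0.002  0.002  0.   ] F [-1.31  1.19 -1.45] gap 0.0553 q [0.8  0.22 0.25]
```

```bash
python3 -m handwheel '[{"xyz":[0.0025,0.001,0.02],"angular":[0,0,0]},{"xyz":[0,0,0.011],"angular":[0,0,0]},{"xyz":[0,0,0],"angular":[0,0,0]}]'
python3 -m handwheel '[{"xyz":[0,0,0],"angular":[0,0,0]},{"xyz":[0,0,0],"angular":[0,0,0]},{"xyz":[0,0,0],"angular":[0,0,0]},{"xyz":[0,0,0],"angular":[0,0,0]},{"xyz":[0,0,0],"angular":[0,0,0]}]' 255 50
python3 -c "
from h import *;to(.4588,-.2998,.267,-5)"
python3 -m handwheel '[{"xyz":[0,0,-0.02],"angular":[0,0,0]},{"xyz":[0,0,-0.02],"angular":[0,0,0]},{"xyz":[0,0,0],"angular":[0,0,0]},{"xyz":[0,0,0],"angular":[0,0,0]},{"xyz":[0,0,0],"angular":[0,0,0]}]'
python3 -m handwheel '[{"xyz":[0,0,0],"angular":[0,0,0]}]'
python3 -m handwheel '[{"xyz":[0,0,0],"angular":[0,0,0]},{"xyz":[0,0,0],"angular":[0,0,0]}]'
python3 -c "
from h import *;to(.4395,.107,.41,-5)"
```

```text
t: 5.67
ee_pos: [0.4582, -0.2994, 0.2659]
tcp_rot: [-2.31, -2.126, 0.004]
contact_force: [0.4, -0.6, 0.9]
finger_gap: 0.0554
t: 6.08
ee_pos: [0.459, -0.2988, 0.2689]
tcp_rot: [-2.31, -2.129, 0.004]
contact_force: [-0.4, 0.3, -0.8]
finger_gap: 0.0309
t6.08 pos [ 0.459  -0.2988  0.2689] jaw-4.7 shift [-0.0011 -0.0001  0.0019] turn z 0.006 level [-0.002  0.002  0.   ] F [-0.4   0.26 -0.83] gap 0.0309 q [0.78 0.24 0.22]
t: 6.5
ee_pos: [0.459, -0.2987, 0.3117]
tcp_rot: [2.309, 2.128, -0.003]
contact_force: [0.6, -0.3, 0.4]
finger_gap: 0.0307
t: 6.58
ee_pos: [0.4588, -0.2987, 0.3113]
tcp_rot: [2.309, 2.128, -0.004]
contact_force: [-0.1, 0.5, -0.4]
finger_gap: 0.0308
t: 6.75
ee_pos: [0.4584, -0.2985, 0.31]
tcp_rot: [-2.31, -2.129, 0.005]
contact_force: [1.0, 0.9, -0.1]
finger_gap: 0.0313
t6.75 pos [ 0.4584 -0.2985  0.31  ] jaw-4.7 shift [ 0.4025 -0.0521 -0.1006] turn z 0.006 level [-0.002  0.002  0.   ] F [ 0.98  0.93 -0.08] gap 0.0313 q [0.8  0.21 0.25]
```

R reads about 0 to 0.8 N, so it is the empty one. I'll carry it to the nearer blue hole.

```bash
python3 -m handwheel '[{"xyz":[0,0,-0.038],"angular":[0,0,0]},{"xyz":[0,0,-0.038],"angular":[0,0,0]},{"xyz":[0,0,-0.034],"angular":[0,0,0]},{"xyz":[0.02,-0.003,0],"angular":[0,0,0]},{"xyz":[0.038,-0.005,0],"angular":[0,0,0]}]'
python3 -m handwheel '[{"xyz":[0.038,-0.005,0],"angular":[0,0,0]},{"xyz":[0.038,-0.005,0],"angular":[0,0,0]},{"xyz":[0.038,-0.005,0],"angular":[0,0,0]},{"xyz":[0.038,-0.005,0],"angular":[0,0,0]},{"xyz":[0.038,-0.005,0],"angular":[0,0,0]}]'
python3 -m handwheel '[{"xyz":[0.038,-0.005,0],"angular":[0,0,0]},{"xyz":[0.015,-0.002,0],"angular":[0,0,0]},{"xyz":[0,0,0],"angular":[0,0,0]}]'
python3 -c "
from h import *;to(.4463,.037,.325,-5)
cv2.imwrite('pics/w3.png',imaging.get_image('wrist')[:,:,::-1])"
```

```text
t: 7.17
ee_pos: [0.454, -0.2459, 0.4194]
tcp_rot: [-2.315, -2.109, 0.009]
contact_force: [0.3, -0.1, -1.1]
finger_gap: 0.0316
t: 7.58
ee_pos: [0.4454, -0.049, 0.4197]
tcp_rot: [-2.325, -2.101, 0.009]
contact_force: [0.8, 0.6, -1.0]
finger_gap: 0.0309
t: 7.83
ee_pos: [0.4416, 0.0151, 0.4194]
tcp_rot: [-2.31, -2.114, 0.008]
contact_force: [-0.1, -0.8, -0.1]
finger_gap: 0.031
t7.83 pos [0.4416 0.0151 0.4194] jaw-5.1 shift [0.022  0.0037 0.0945] turn z -0.001 level [-0.011 -0.003  0.   ] F [-0.07 -0.83 -0.07] gap 0.031 q [ 0.46  0.1  -0.29]
```

View pics/w3.png

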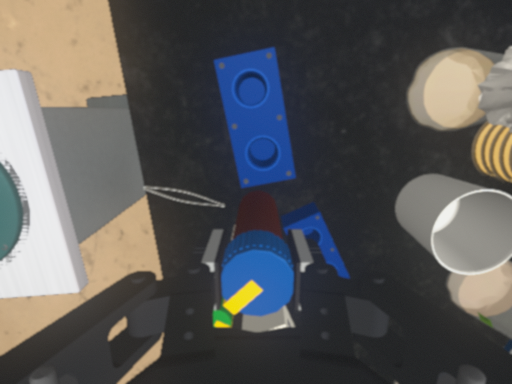

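The tube is held: cap at about (258,275), blue holes at (263,152) and (251,88). I'll compute where the holes and the tube are.

```bash
python3 -c "
from h import *
s=r.sense();z=s['ee_pos'][2]
print(ray('wrist',263,152,.056,s),ray('wrist',251,88,.056,s));print(s['ee_pos'],ray('wrist',258,277,z-.146,s))"
```

```text
[0.44740136 0.03671427 0.056     ] [0.44042825 0.10554904 0.056     ]
[0.44174519 0.01384296 0.41937309] [0.44136312 0.01273953 0.27337309]
```

```bash
python3 -m handwheel '[{"xyz":[0.0225,0.004,0.03],"angular":[-0.011,-0.003,0]},{"xyz":[0,0,0.03],"angular":[0,0,0]},{"xyz":[0,0,0],"angular":[0,0,0]},{"xyz":[0,0,0],"angular":[0,0,0]}]'
python3 -c "
from h import *;to(.4468,.0373,.325,-5)"
```

```text
t: 8.22
ee_pos: [0.4494, 0.0318, 0.3582]
tcp_rot: [2.323, 2.109, 0.0]
contact_force: [0.1, -0.2, 0.8]
finger_gap: 0.0312
t8.22 pos [0.4494 0.0318 0.3582] jaw-5.5 shift [ 0.0054 -0.0032  0.0332] turn z -0.009 level [0.003 0.002 0.   ] F [ 0.06 -0.18  0.81] gap 0.0312 q [ 0.39  0.2  -0.42]
```

```bash
python3 -m handwheel '[{"xyz":[0.0055,-0.003,0.025],"angular":[0.003,0.002,0]},{"xyz":[0,0,0],"angular":[0,0,0]},{"xyz":[0,0,0],"angular":[0,0,0]}]'
python3 -c "
from h import *;to(.4468,.0373,.325,-5)"
```

```text
t: 8.47
ee_pos: [0.4488, 0.0336, 0.3354]
tcp_rot: [2.331, 2.103, 0.0]
contact_force: [0.1, -0.4, 0.3]
finger_gap: 0.0315
t8.47 pos [0.4488 0.0336 0.3354] jaw-5.9 shift [ 0.0035 -0.0024  0.0104] turn z -0.015 level [0.002 0.002 0.   ] F [ 0.1  -0.39  0.28] gap 0.0315 q [ 0.37  0.23 -0.47]
```

```bash
python3 -m handwheel '[{"xyz":[0.004,-0.003,0],"angular":[0.002,0.002,-0.015]},{"xyz":[0,0,0],"angular":[0,0,0]}]'
python3 -c "
from h import *;to(.4468,.0373,.325,-5)"
```

```text
t: 8.63
ee_pos: [0.4471, 0.0367, 0.3379]
tcp_rot: [2.317, 2.119, 0.003]
contact_force: [0.2, 0.2, -1.4]
finger_gap: 0.0309
t8.63 pos [0.4471 0.0367 0.3379] jaw-5.1 shift [ 0.0006 -0.0004  0.0129] turn z -0.002 level [0.003 0.    0.   ] F [ 0.24  0.16 -1.37] gap 0.0309 q [ 0.37  0.23 -0.46]
```

```bash
python3 -m handwheel '[{"xyz":[0.0015,-0.001,0.015],"angular":[0.003,0,0]},{"xyz":[0.0005,-0.0005,0.01],"angular":[0,0,0]},{"xyz":[0,0,0],"angular":[0,0,0]}]'
python3 -c "
from h import *;to(.4468,.0373,.270,-5)"
```

```text
t: 8.88
ee_pos: [0.4475, 0.038, 0.3163]
tcp_rot: [2.315, 2.114, 0.007]
contact_force: [-0.6, 0.3, -0.1]
finger_gap: 0.0309
t8.88 pos [0.4475 0.038  0.3163] jaw-5.2 shift [-0.0007 -0.001   0.0463] turn z -0.004 level [0.008 0.001 0.   ] F [-0.57  0.27 -0.13] gap 0.0309 q [ 0.35  0.26 -0.49]
```

```bash
python3 -m handwheel '[{"xyz":[-0.0005,-0.001,0.015],"angular":[0.008,0,0]},{"xyz":[0,0,0.015],"angular":[0,0,0]},{"xyz":[0,0,0],"angular":[0,0,0]}]'
python3 -c "
from h import *;to(.4468,.0373,.270,-5)"
```

```text
t: 9.13
ee_pos: [0.4462, 0.0388, 0.288]
tcp_rot: [-2.32, -2.118, 0.001]
contact_force: [-0.6, 1.3, -1.6]
finger_gap: 0.0314
t9.13 pos [0.4462 0.0388 0.288 ] jaw-5.2 shift [-0.0015  0.0007  0.018 ] turn z -0.004 level [-0.001  0.001  0.   ] F [-0.58  1.34 -1.63] gap 0.0314 q [ 0.32  0.31 -0.54]
```

Going in freely. Now down to the floor.

```bash
python3 -m handwheel '[{"xyz":[-0.001,0.0005,0.012],"angular":[0,0,0]},{"xyz":[0,0,0.005],"angular":[0,0,0]},{"xyz":[0,0,0.002],"angular":[0,0,0]},{"xyz":[0,0,0],"angular":[0,0,0]}]'
python3 -c "
from h import *;to(.4468,.0373,.268,-5)"
```

```text
t: 9.47
ee_pos: [0.4469, 0.0393, 0.2708]
tcp_rot: [-2.318, -2.12, 0.0]
contact_force: [-0.6, 1.0, -1.1]
finger_gap: 0.0309
t9.47 pos [0.4469 0.0393 0.2708] jaw-5.1 shift [-0.002   0.0001  0.0028] turn z -0.002 level [-0. -0.  0.] F [-0.56  1.03 -1.06] gap 0.0309 q [ 0.3   0.34 -0.56]
```

```bash
python3 -m handwheel '[{"xyz":[-0.002,0,0.003],"angular":[0,0,0]},{"xyz":[0,0,0.002],"angular":[0,0,0]},{"xyz":[0,0,0],"angular":[0,0,0]}]'
python3 -m handwheel '[{"xyz":[0,0,0],"angular":[0,0,0]},{"xyz":[0,0,0],"angular":[0,0,0]},{"xyz":[0,0,0],"angular":[0,0,0]},{"xyz":[0,0,0],"angular":[0,0,0]}]' 90
python3 -m handwheel '[{"xyz":[0,0,-0.03],"angular":[0,0,0]},{"xyz":[0,0,-0.035],"angular":[0,0,0]},{"xyz":[0,0,-0.035],"angular":[0,0,0]},{"xyz":[0,0,-0.03],"angular":[0,0,0]},{"xyz":[-0.03,0,0],"angular":[0,0,0]}]'
python3 -m handwheel '[{"xyz":[-0.03,0,0],"angular":[0,0,0]},{"xyz":[0,0,0],"angular":[0,0,0]},{"xyz":[0,0,0],"angular":[0,0,0]}]'
python3 -c "
from h import *;to(.4375,-.232,.40,-5)
a=imaging.get_image('wrist')[:,:,::-1];b=imaging.get_image('scene')[150:300,200:380,::-1]
H=np.zeros((600,800,3),np.uint8);H[:288,:384]=cv2.resize(a,(384,288));H[:300,400:760]=cv2.resize(b,(360,300))
t=imaging.get_image('top')[185:245,185:265,::-1];H[300:600,:400]=cv2.resize(t,(400,300))
cv2.imwrite('pics/w4.png',H)"
```

```text
t: 9.72
ee_pos: [0.4467, 0.0386, 0.2672]
tcp_rot: [-2.317, -2.12, -0.003]
contact_force: [-1.0, 1.9, -1.1]
finger_gap: 0.0312
t: 10.05
ee_pos: [0.4484, 0.0368, 0.2686]
tcp_rot: [2.316, 2.116, 0.007]
contact_force: [0.4, -0.2, -0.2]
finger_gap: 0.0554
t: 10.47
ee_pos: [0.4459, 0.0097, 0.4034]
tcp_rot: [2.311, 2.128, 0.006]
contact_force: [1.5, -0.4, -0.7]
finger_gap: 0.0552
t: 10.72
ee_pos: [0.4437, -0.0261, 0.407]
tcp_rot: [2.311, 2.114, 0.009]
contact_force: [-0.1, 0.6, -0.7]
finger_gap: 0.0552
t10.72 pos [ 0.4437 -0.0261  0.407 ] jaw-5.1 shift [-0.2056  0.012   0.0075] turn z -0.002 level [0.011 0.002 0.   ] F [-0.1   0.62 -0.69] gap 0.0552 q [ 0.54  0.12 -0.21]
```

View pics/w4.png

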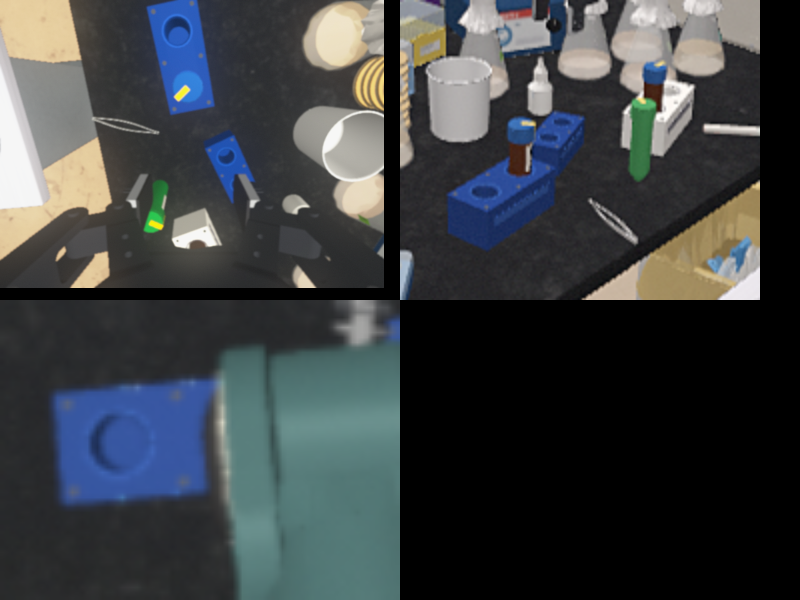

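The empty tube stands seated in the blue block (scene crop at (520,145)), and the filled one is still in the carrier. I'll fetch the filled one.

```bash
python3 -m handwheel '[{"xyz":[-0.038,0.002,0],"angular":[0.011,0.002,0]},{"xyz":[-0.038,0.002,0],"angular":[0,0,0]},{"xyz":[-0.038,0.002,0],"angular":[0,0,0]},{"xyz":[-0.038,0.002,0],"angular":[0,0,0]},{"xyz":[-0.038,0.002,0],"angular":[0,0,0]}]'
python3 -m handwheel '[{"xyz":[-0.015,0.001,0.03],"angular":[0,0,0]},{"xyz":[0,0,0.03],"angular":[0,0,0]},{"xyz":[0,0,0],"angular":[0,0,0]},{"xyz":[0,0,0],"angular":[0,0,0]}]'
python3 -c "
from h import *;to(.4380,-.233,.267,-4.5)"
```

```text
t: 11.28
ee_pos: [0.4416, -0.2076, 0.405]
tcp_rot: [-2.279, -2.154, -0.004]
contact_force: [0.8, 1.2, 0.6]
finger_gap: 0.0552
t: 11.62
ee_pos: [0.4425, -0.2301, 0.3425]
tcp_rot: [-2.29, -2.146, -0.003]
contact_force: [0.2, -0.4, -0.1]
finger_gap: 0.0551
t11.62 pos [ 0.4425 -0.2301  0.3425] jaw-3.7 shift [-0.0035 -0.0042  0.0755] turn z 0.014 level [-0.001 -0.004  0.   ] F [ 0.21 -0.42 -0.07] gap 0.0551 q [0.78 0.18 0.18]
```

```bash
python3 -m handwheel '[{"xyz":[-0.0035,-0.004,0.03],"angular":[0,-0.004,0.014]},{"xyz":[0,0,0.03],"angular":[0,0,0]},{"xyz":[0,0,0.01],"angular":[0,0,0]},{"xyz":[0,0,0],"angular":[0,0,0]}]'
python3 -c "
from h import *;to(.4380,-.233,.267,-4.5)"
```

```text
t: 11.95
ee_pos: [0.4424, -0.2293, 0.2756]
tcp_rot: [2.295, 2.138, 0.005]
contact_force: [-0.2, -0.2, 1.0]
finger_gap: 0.056
t11.95 pos [ 0.4424 -0.2293  0.2756] jaw-4.1 shift [-0.0039 -0.0042  0.0086] turn z 0.008 level [0.006 0.001 0.   ] F [-0.22 -0.22  1.02] gap 0.056 q [0.74 0.26 0.11]
```

```bash
python3 -m handwheel '[{"xyz":[-0.004,-0.0045,0.009],"angular":[0.006,0.001,0.008]},{"xyz":[0,0,0],"angular":[0,0,0]}]'
python3 -c "
from h import *;to(.4380,-.233,.267,-4.5)"
python3 -m handwheel '[{"xyz":[0,0,0],"angular":[0,0,0]},{"xyz":[0,0,0],"angular":[0,0,0]},{"xyz":[0,0,0],"angular":[0,0,0]},{"xyz":[0,0,0],"angular":[0,0,0]},{"xyz":[0,0,0],"angular":[0,0,0]}]' 255 60
python3 -c "
from h import *;to(.4380,-.233,.267,-4.5)"
python3 -m handwheel '[{"xyz":[0,0,-0.03],"angular":[0,0,0]},{"xyz":[0,0,-0.035],"angular":[0,0,0]},{"xyz":[0,0,-0.035],"angular":[0,0,0]},{"xyz":[0,0,-0.035],"angular":[0,0,0]},{"xyz":[0,0,0],"angular":[0,0,0]}]'
python3 -c "
from h import *;to(.5225,.2069,.41,144)"
```

```text
t: 12.12
ee_pos: [0.439, -0.2319, 0.2685]
tcp_rot: [2.303, 2.134, 0.001]
contact_force: [-1.3, 0.2, -0.8]
finger_gap: 0.0551
t12.12 pos [ 0.439  -0.2319  0.2685] jaw-4.4 shift [-0.0011 -0.0009  0.0015] turn z 0.002 level [0.002 0.001 0.   ] F [-1.28  0.21 -0.85] gap 0.0551 q [0.74 0.26 0.11]
t: 12.53
ee_pos: [0.4391, -0.2319, 0.2717]
tcp_rot: [2.301, 2.132, 0.001]
contact_force: [0.8, 0.1, -2.8]
finger_gap: 0.0308
t12.53 pos [ 0.4391 -0.2319  0.2717] jaw-4.4 shift [-0.0012 -0.001   0.0047] turn z 0.002 level [0.004 0.003 0.   ] F [ 0.77  0.15 -2.76] gap 0.0308 q [0.74 0.26 0.11]
t: 12.95
ee_pos: [0.4394, -0.2313, 0.4104]
tcp_rot: [2.301, 2.135, 0.005]
contact_force: [2.3, -0.5, -3.8]
finger_gap: 0.0309
t12.95 pos [ 0.4394 -0.2313  0.4104] jaw-4.3 shift [0.4432 0.0502 0.0009] turn z 0.554 level [ 0.004 -0.001  0.   ] F [ 2.32 -0.48 -3.77] gap 0.0309 q [0.82 0.12 0.23]
```

```bash
python3 -m handwheel '[{"xyz":[0.02,0.002,0],"angular":[0,0,0]},{"xyz":[0.035,0.004,0],"angular":[0,0,0]},{"xyz":[0.037,0.004,0],"angular":[0,0,0]},{"xyz":[0.037,0.004,0],"angular":[0,0,0]},{"xyz":[0.037,0.004,0],"angular":[0,0,0]}]'
python3 -m handwheel '[{"xyz":[0.037,0.004,0],"angular":[0,0,0]},{"xyz":[0.037,0.004,0],"angular":[0,0,0]},{"xyz":[0.037,0.004,0],"angular":[0,0,0]},{"xyz":[0.037,0.004,0],"angular":[0,0,0]},{"xyz":[0.037,0.004,0],"angular":[0,0,0]}]'
python3 -m handwheel '[{"xyz":[0.02,0.004,0],"angular":[0,0,0]},{"xyz":[0,0,0],"angular":[0,0,-0.08]},{"xyz":[0,0,0],"angular":[0,0,-0.11]},{"xyz":[0,0,0],"angular":[0,0,-0.11]},{"xyz":[0,0,0],"angular":[0,0,-0.11]}]'
python3 -c "
from h import *;to(.5225,.2069,.41,144)"
```

```text
t: 13.37
ee_pos: [0.47, -0.0719, 0.4114]
tcp_rot: [2.315, 2.103, 0.005]
contact_force: [0.5, -0.0, -3.6]
finger_gap: 0.0308
t: 13.78
ee_pos: [0.507, 0.1185, 0.4081]
tcp_rot: [2.317, 2.099, 0.005]
contact_force: [1.7, -0.6, -2.7]
finger_gap: 0.0308
t: 14.2
ee_pos: [0.5113, 0.1522, 0.4052]
tcp_rot: [1.8, 2.563, 0.011]
contact_force: [-0.6, -0.5, -3.0]
finger_gap: 0.0309
t14.20 pos [0.5113 0.1522 0.4052] jaw19.8 shift [ 0.0476  0.0291 -0.0046] turn z 0.975 level [0.011 0.004 0.   ] F [-0.58 -0.52 -3.05] gap 0.0309 q [ 0.25  0.3  -0.26]
```

```bash
python3 -m handwheel '[{"xyz":[0,0,0],"angular":[0.008,0,-0.12]},{"xyz":[0,0,0],"angular":[0,0,-0.12]},{"xyz":[0,0,0],"angular":[0,0,-0.12]},{"xyz":[0,0,0],"angular":[0,0,-0.12]},{"xyz":[0,0,0],"angular":[0,0,-0.12]}]'
python3 -m handwheel '[{"xyz":[0,0,0],"angular":[0,0,-0.12]},{"xyz":[0,0,0],"angular":[0,0,-0.12]},{"xyz":[0,0,0],"angular":[0,0,-0.12]},{"xyz":[0,0,0],"angular":[0,0,-0.12]},{"xyz":[0,0,0],"angular":[0,0,-0.12]}]'
python3 -m handwheel '[{"xyz":[0,0,0],"angular":[0,0,-0.12]},{"xyz":[0,0,0],"angular":[0,0,-0.12]},{"xyz":[0,0,0],"angular":[0,0,-0.12]},{"xyz":[0,0,0],"angular":[0,0,-0.12]},{"xyz":[0,0,0],"angular":[0,0,-0.12]}]'
python3 -m handwheel '[{"xyz":[0,0,0],"angular":[0,0,0]},{"xyz":[0,0,0],"angular":[0,0,0]}]'
python3 -c "
from h import *;to(.5225,.2069,.41,144)
cv2.imwrite('pics/w5.png',imaging.get_image('wrist')[:,:,::-1])"
```

```text
t: 14.62
ee_pos: [0.5103, 0.1525, 0.4016]
tcp_rot: [0.929, 2.999, -0.003]
contact_force: [-1.2, -0.4, -3.8]
finger_gap: 0.0309
t: 15.03
ee_pos: [0.5097, 0.1515, 0.3982]
tcp_rot: [0.038, -3.141, 0.002]
contact_force: [0.2, -0.2, -3.3]
finger_gap: 0.0307
t: 15.45
ee_pos: [0.5092, 0.1502, 0.3948]
tcp_rot: [1.001, -2.975, -0.0]
contact_force: [0.5, 0.2, -3.4]
finger_gap: 0.0309
t: 15.62
ee_pos: [0.5093, 0.1495, 0.3932]
tcp_rot: [1.0, -2.974, -0.004]
contact_force: [0.3, -0.1, -3.1]
finger_gap: 0.0308
t15.62 pos [0.5093 0.1495 0.3932] jaw127.2 shift [-0.0452  0.0378 -0.0168] turn z -0.294 level [ 0.004 -0.003  0.   ] F [ 0.32 -0.11 -3.15] gap 0.0308 q [0.52 0.57 1.38]
```

View pics/w5.png

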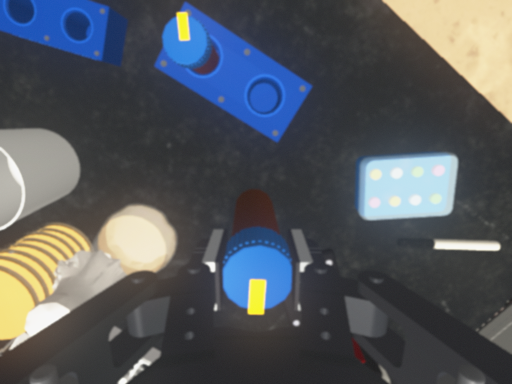

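The strip in the wrist view runs straight down from (257,280) to (257,315), so the label is exactly along tool −x. Jaw yaw 144° therefore puts it at 54°, facing the reader.

```bash
python3 -m handwheel '[{"xyz":[0,0,0],"angular":[0.004,-0.003,-0.1]},{"xyz":[0,0,0],"angular":[0,0,-0.1]},{"xyz":[0,0,0],"angular":[0,0,-0.09]},{"xyz":[0,0,0],"angular":[0,0,0]}]'
python3 -c "
from h import *;to(.5225,.2069,.352,144)"
```

```text
t: 16.0
ee_pos: [0.5091, 0.1492, 0.3926]
tcp_rot: [1.421, -2.801, 0.004]
contact_force: [-0.0, 0.1, -2.7]
finger_gap: 0.0303
t16.00 pos [0.5091 0.1492 0.3926] jaw143.8 shift [-0.0545  0.0234  0.0405] turn z -0.003 level [-0.002 -0.002  0.   ] F [-0.02  0.09 -2.65] gap 0.0303 q [0.55 0.63 1.62]
```

```bash
python3 -m handwheel '[{"xyz":[-0.012,0.005,0.01],"angular":[-0.002,-0.002,0]},{"xyz":[-0.014,0.006,0.01],"angular":[0,0,0]},{"xyz":[-0.014,0.006,0.01],"angular":[0,0,0]},{"xyz":[-0.008,0.003,0.005],"angular":[0,0,0]},{"xyz":[0,0,0],"angular":[0,0,0]}]'
python3 -m handwheel '[{"xyz":[0,0,0],"angular":[0,0,0]}]'
python3 -c "
from h import *;to(.5225,.2069,.352,144)"
```

```text
t: 16.42
ee_pos: [0.5232, 0.1999, 0.3559]
tcp_rot: [-1.382, 2.82, -0.004]
contact_force: [0.3, 0.2, -2.5]
finger_gap: 0.0307
t: 16.5
ee_pos: [0.523, 0.2002, 0.3557]
tcp_rot: [-1.379, 2.822, -0.004]
contact_force: [0.4, 0.4, -3.2]
finger_gap: 0.0306
t16.50 pos [0.523  0.2002 0.3557] jaw142.1 shift [-0.005   0.0045  0.0037] turn z -0.033 level [-0.003 -0.001  0.   ] F [ 0.36  0.41 -3.19] gap 0.0306 q [0.38 0.68 1.49]
```

```bash
python3 -m handwheel '[{"xyz":[-0.005,0.0045,0.0035],"angular":[-0.003,-0.001,-0.033]},{"xyz":[0,0,0],"angular":[0,0,0]},{"xyz":[0,0,0],"angular":[0,0,0]}]'
python3 -c "
from h import *;to(.5225,.2069,.352,144)
b=imaging.get_image('scene')[150:310,70:270,::-1]
np.save('sc.npy',imaging.get_image('scene'))
cv2.imwrite('pics/s6.png',cv2.resize(b,(750,600),interpolation=cv2.INTER_CUBIC))"
```

```text
t: 16.75
ee_pos: [0.5225, 0.2065, 0.3526]
tcp_rot: [-1.423, 2.8, -0.001]
contact_force: [-0.6, -0.8, -3.7]
finger_gap: 0.0306
t16.75 pos [0.5225 0.2065 0.3526] jaw143.9 shift [-0.0003  0.0003  0.0006] turn z -0.002 level [-0.001  0.     0.   ] F [-0.61 -0.76 -3.7 ] gap 0.0306 q [0.37 0.69 1.5 ]
```

View pics/s6.png

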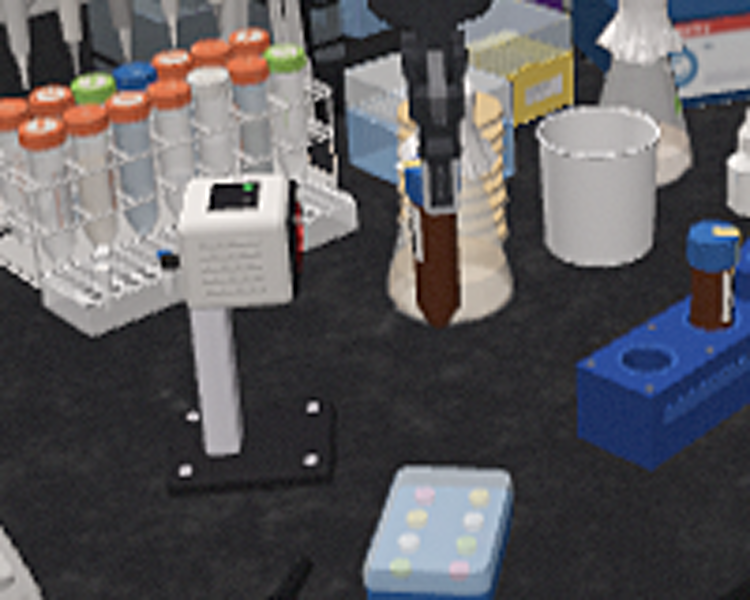

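The tube is held upright in front of the window, with the label at (417,230) facing the reader and its tip at about (438,325). I'll check this against the model projection.

```bash
python3 -c "
from h import *
p=imaging.camera_params('scene');f=192/np.tan(np.radians(p['fovy']/2))
def pr(X):
    c=p['R']@np.array(X)+p['t'];return (np.array([(f*c[0]/c[2]+p['cx']-70),(f*c[1]/c[2]+p['cy']-150)])*3.75+1.4).round(1)
b=np.array([.5225,.2065,.088]);o=np.array([.588,.809,0])
print('tip',pr(b),'label lo/hi',pr(b+o*.0145+[0,0,.054]),pr(b+o*.0145+[0,0,.09]),'win',pr([.5754,.2797,.16]),pr([.5754,.2797,.173]),pr([.5754,.2797,.147]))
w=np.array([.5754,.2797,.16]);t=np.array([-.809,.588,0]);print([pr(w+s*.024*t+[0,0,z]) for s in(1,-1) for z in(-.013,.013)])
to(.5225,.2069,.352,144)"
```

```text
tip [446.  323.4] label lo/hi [419.3 251. ] [416.5 200. ] win [295.4 233.9] [293.8 215.3] [297.  252.4]
[array([296.2, 270.2]), array([293. , 232.5]), array([297.7, 235.3]), array([294.6, 198.7])]
t16.85 pos [0.5225 0.2064 0.3526] jaw143.9 shift [-0.0004  0.0003  0.0006] turn z -0.002 level [-0.001  0.     0.   ] F [ 0.31 -0.24 -3.25] gap 0.0305 q [0.37 0.69 1.5 ]
```

```bash
python3 -c "
from h import *
p=imaging.camera_params('scene');f=192/np.tan(np.radians(p['fovy']/2))
def pr(X):
    c=p['R']@np.array(X)+p['t'];return np.array([f*c[0]/c[2]+p['cx'],f*c[1]/c[2]+p['cy']])
im=np.load('sc.npy').astype(int)
for y in range(206,237,3):
    row=im[y,176:200]; m=(row[:,0]-row[:,2]>25)&(row.sum(1)<260); x=np.where(m)[0]+176
    z=min(np.linspace(.088,.2,300),key=lambda z:abs(pr([.5225,.2065,z])[1]-y)); print(y,x.min() if len(x) else '',x.max() if len(x) else '',pr([.5225,.2065,z])[0].round(1))
"
```

```text
206 182 182 187.1
209 182 190 187.2
212 183 190 187.4
215 183 191 187.5
218 183 191 187.7
221 181 191 187.8
224 181 191 188.0
227 181 191 188.1
230 181 191 188.3
233 183 190 188.4
236 185 188 188.6
```

Segmentation agrees with the model to a few mm. It suggests the tube is about 5 mm closer than planned, so I'll back off slightly and settle.

```bash
python3 -m handwheel '[{"xyz":[0.005,0,0],"angular":[0,0,0]},{"xyz":[0,0,0],"angular":[0,0,0]},{"xyz":[0,0,0],"angular":[0,0,0]}]'
python3 -m handwheel '[{"xyz":[0,0,0],"angular":[0,0,0]},{"xyz":[0,0,0],"angular":[0,0,0]},{"xyz":[0,0,0],"angular":[0,0,0]}]'
python3 -c "
from h import *;to(.5195,.2029,.352,144); print(np.abs(r.sense()['joint_velocities']).max())
b=imaging.get_image('scene')[150:310,70:350,::-1]
cv2.imwrite('pics/s7.png',cv2.resize(b,(798,456),interpolation=cv2.INTER_CUBIC))"
```

```text
t: 17.1
ee_pos: [0.5194, 0.201, 0.353]
tcp_rot: [-1.42, 2.801, -0.002]
contact_force: [0.2, 0.2, -2.8]
finger_gap: 0.0308
t: 17.35
ee_pos: [0.5196, 0.2002, 0.3532]
tcp_rot: [-1.418, 2.802, -0.003]
contact_force: [0.3, -0.4, -3.6]
finger_gap: 0.0307
t17.35 pos [0.5196 0.2002 0.3532] jaw143.7 shift [-0.0021  0.0016  0.0012] turn z -0.006 level [-0.002  0.     0.   ] F [ 0.32 -0.36 -3.56] gap 0.0307 q [0.39 0.69 1.51]
0.0023629993148572745
```

View pics/s7.png

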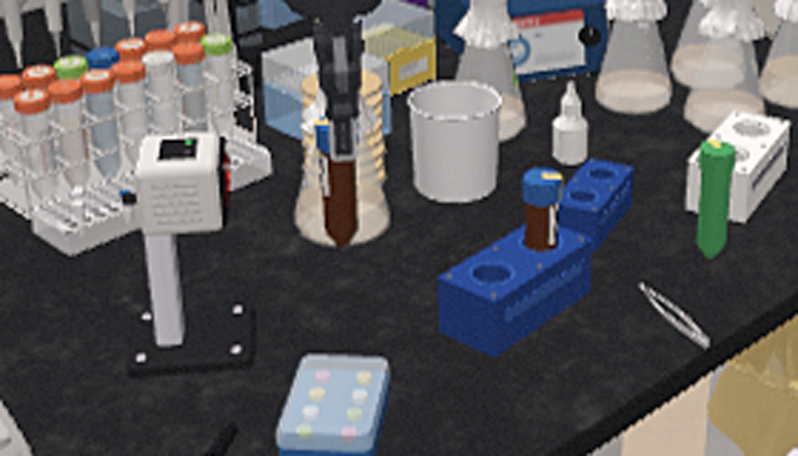

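The tube is still and upright at the reader, around (342,190). The empty one is seated in the blue block at (541,205), and nothing else has moved. Handing in.

```bash
python3 -c "
from workcell import job_done;print(job_done())"
```

```text
the job is handed in; nothing more can be done
None
```

The empty tube stands in the blue block. The arm is holding the filled one upright and still in front of the bar-code reader. I handed the job in at about 17.4 s.

- **Weighing:** I lifted both tubes in turn. The left one read about 2 to 3 N (roughly 0.28 kg, filled). The right one read near zero (between +0.4 and −0.8 N, empty).
- **Empty tube:** It went down into the blue-block hole nearer the carrier without resistance, and I let it go. The scene camera shows it upright and seated. I judged "fully down" from that picture and the release height; I did not measure it.
- **Filled tube:**
  - **Aim:** the label faces the reader to about 1° against my estimate of the reader's direction, which is itself good to about 3°. The tool was level to 0.002 rad.
  - **Height:** the label centre should be at about 0.16 m, the window's height.
  - **Motion:** joint speeds were about 0.002 rad/s.
- **Disagreement:** By the arm's position, the tube's axis is about 95 to 97 mm from the window and the label face about 80 to 82 mm. The scene camera had put it about 5 mm closer, so I backed off 5 mm and drifted about 2 mm more. I did not measure the distance again after that.
- **Everything else:** I saw nothing knocked or tipped in the last scene picture. It does not show all of flask_5's surroundings closely.

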